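# Snap the hip cover onto a toy robot dog

### The arm

A 6-joint arm with a two-finger parallel gripper is mounted at the origin on the work surface. World frame = base frame: x ahead of the robot, y to its left, z up, the work surface at z = 0. Lengths are in m, angles in degrees, forces in N, time in s.
With the tool pointing down it reaches from about 0.35 to 0.775 m from the base axis. Payload 5.5 kg.
Tool frame: the origin (TCP) lies on the centre line of the jaws, within the pads' length; the fingertips stand 22 mm ahead of it and the grasp point (between the pads) lies 3 mm ahead of it; z points along the fingers, y is the line along which they close (so a half turn about z gives the same grasp; the last joint's range is limited). The gripper opens to 85 mm and grips with 20 to 120 N. Pads are 22 mm wide; open, the fingers measure 114 mm over their backs; the gripper's body (76 mm by 85 mm) begins 54 mm behind the grasp point. The pads swing forward as they close: fully open they stand 13 mm farther back than shut.
Start: joints at [-77.326, 17.945, 2.641, 74.691, 0, 82.002], TCP at [0.203, -0.538, 0.253] pointing down, gripper open.
Joint ranges: [-158.12, 158.12], [-49.38, 96.58], [-58.88, 72.47], [-126.05, 133.96], [-84.25, 85.87], [-180, 180]. Speed limits (degrees/s): [147.25, 147.25, 180, 180, 180, 180].

### API

Orientations are given as [roll, pitch, yaw] about the fixed x, y, z axes, in that order (R = Rz(yaw) Ry(pitch) Rx(roll)).
In Python, from plant import manip gives the robot as it stands.
- The arm moves only by the tool drive_tool, never from a script. Its argument "steps" is a list of rows, each a list of 7 numbers: the gripper's target within -1 to 1 (fully open at 1, half-way at 0, shut at -1), then the shift along the tool's x, y, z each as a share of 0.8 m, from -1 to 1, then the turn, a rotation vector about the tool's x, y, z each as a share of pi rad, from -1 to 1. A call has 1 to 5 rows; each row is the pose to reach, as a shift and turn from the pose commanded when the call began, along the tool's axes at that moment, turning the shorter way round; what a row does not reach only later rows make up. A row lasts 1/12 s, in which the tool goes at most 41.7 mm and 7.16 degrees, less where a joint would pass 70% of its speed; a pose out of reach is approached as far as the arm can. A call with a number of a shift or a turn outside -1 to 1 is refused whole. A call with a gripper value outside its range is refused whole. The fingers move at their own pace and stop on an object; "newtons" is the grip in N (left out, the last holds). Time passes only in rows, so rows that repeat a pose let the fingers close. It gives the time, the measured TCP pose, the force, the opening and the grip force at its end, in the units of the state.
- manip.read_state(): the state, without advancing time (a new reading comes with each control period).
- manip.read_camera(name): name is "side" or "top" or "wrist"; returns the picture (384x512x3 uint8, red, green, blue); there is no depth.
- manip.camera_params(name): a dict with "fx", "fy", "cx", "cy" (pixels), "view" (4x4, takes a point from world to camera coordinates). Camera axes: x right, y down, z forward; pixel columns grow to the right and rows downward; lengths in m; the calibration is good to about 2 mm. A picture is of the moment at which its call begins: read the wrist's pose just before it. camera_params takes no time and is no camera call; for the wrist camera it gives the pose at the moment of the call.
- manip.close_job(): hands the job in; it is judged then, once.
The state is a dict: "clock": time; "joints": joint angles; "joint_vel": joint speeds; "tau": joint torques, N m; "ee_pos": TCP position; "tcp_rot": TCP orientation; "ft_force": force on the tool from outside, world axes, zero at the start; "ft_torque": the same for the moment, N m; "gripper_width": finger opening in m; "grip_force": force on a finger pad.
Only numpy, scipy, OpenCV 4.12 (cv2) and the standard library are available. Lean on these libraries where they do the work, as an engineer would, in place of code of your own. Each camera call takes 0.05 s, during which the arm holds its last target. There are 200 camera calls.

### The job

Pick up the loose red hip cover from the bench, press it straight down onto the bare stud on the toy robot dog's hip until it clicks over the catches, and keep pressing after the click so that it sits fully home, flush on its seat. These are delicate prototypes: grip the cover with no more than 30 N, never push down on the dog with more than 30 N, and leave the white spare cover, the blue cup and the screwdriver alone. Do not let go: the program finishes with the hand still on the cover, holding it pressed home with a steady push of about 12 N.

Things in the scene. Friction and masses are not known exactly. Their poses are not given: they have to be found in the camera images.
- cover: Loose red hip cover: round cap, 42 mm diameter, 36 mm high, white disc on top, 30 to 60 g, standing open side down on the bench. Origin: centre of its underside; z is its axis, up through the closed top. Top 13 mm solid, hollow below (wall 3.5 mm) with a rounded inner lip 1 to 6 mm above the underside, throat about 21.5 mm. Grip its straight sides, any yaw.
- stud (a point): Bare stud on the dog's hip, at the tail end. Origin: centre of the flat grey seat (48 mm diameter) where the cover's underside comes to rest; z up along the stud, x to the dog's head; the fitted red shoulder cover stands 130 mm along x. Steel post 18 mm diameter, 20 mm high, tapered tip. The seat stands at least 12 mm above the dog's shell around it and sinks with the dog.
- catches (a point): Centre of the four sprung brass ball catches round the stud, 8 mm above the seat, reaching 13.5 mm from the axis. The cover's lip meets them when its underside is about 11 mm above the seat; the push needed rises to 8 to 13 N at 9 mm, fades below 7 mm and clicks through at about 4 mm, where the catches pull the cover onto the seat (up to 6 N on the hand). Further push goes into the seat.
- dog (a joint): How far the dog has sunk in its springy foam cradle (m): 0 unloaded, growing downwards, 3 N per mm (12 N sinks it 4 mm, 30 N 10 mm). Dog: white shell, 0.3 m long, on its side, stud pointing up, seat 110 mm above the bench, top of the fitted cover 146 mm. Cradle: fixed black slab 300 by 170 mm, blue cheeks at back and tail up to 60 mm high.
- spare: The spare white cover, same shape and size as the red one, with a grey disc on top; origin at the centre of its underside, z up. Not to be used or moved.
- cup: An empty blue plastic cup, 66 mm across, 75 mm high; origin at the centre of its underside. Not to be moved.
- driver: A screwdriver with an orange handle, about 0.2 m long, lying on the bench beyond the work, its length along its x axis. Not to be moved.
Mind the look-alikes: they are no part of the job. Leave any green, orange or yellow look-alike of the cover alone.

How it is judged:
By the outcome, as a careful person would: the job done as asked, in the order asked, and still so for the second after the job is handed in, while the arm keeps its last pose, push and grip.
It also fails if it takes over 45 s, if anything falls off the work surface, if the arm or the gripper's body presses on something with over 40 N, if the wrist force passes 120 N, or if a joint passes its speed limit or range.

## Working session

There is one attempt and no reset: what is moved stays moved. The work goes in short steps, Python scripts to look and compute and a tool call to move; the robot and the scene stay as the last step left them, time stands still between calls to the robot, and variables do not carry over. Pictures are saved under pics/ and viewed, at most 10 in all, crops included, and the job is handed in when it is done.

Besides the shell and the picture viewer there is one more tool, called as name(argument=value, ...), one argument or row to a line, values as JSON. drive_tool: Moves the arm, as the interface text tells. Shift numbers are shares of 0.8 m and turn numbers shares of pi rad, none past 1 either way. Its arguments: {"type":"object","properties":{"steps":{"type":"array"},"newtons":{"type":"number"}},"required":["steps"]}

```bash
mkdir -p pics; cat > h.py <<'E'
import numpy as np, cv2
from plant import manip
def shot(n,f):
    p=manip.camera_params(n); im=np.array(manip.read_camera(n)); cv2.imwrite('pics/'+f,cv2.cvtColor(im,cv2.COLOR_RGB2BGR)); return im,p
def ray(p,u,v):
    V=np.array(p['view']);R=V[:3,:3];o=-R.T@V[:3,3]
    d=R.T@np.array([(u-p['cx'])/p['fx'],(v-p['cy'])/p['fy'],1]);return o,d
def onz(p,u,v,z):
    o,d=ray(p,u,v);return o+d*(z-o[2])/d[2]
def proj(p,X):
    V=np.array(p['view']);c=V[:3,:3]@np.array(X)+V[:3,3];return c[0]/c[2]*p['fx']+p['cx'],c[1]/c[2]*p['fy']+p['cy']
E
python3 - <<'E'
from h import *
s=manip.read_state();print({k:np.round(s[k],3) for k in s})
a,_=shot('top','top1.png');b,_=shot('side','side1.png')
E
```

```text
{'clock': np.float64(0.0), 'joints': array([-7.7328e+01,  1.7991e+01,  2.5770e+00,  7.4688e+01,  2.0000e-03,
        8.2004e+01]), 'joint_vel': array([ 0.03 , -0.033, -0.118, -0.01 ,  0.053, -0.059]), 'tau': array([-0.0000e+00, -4.8063e+01,  2.9853e+01,  1.9000e-02, -0.0000e+00,
       -0.0000e+00]), 'ee_pos': array([ 0.203, -0.538,  0.252]), 'tcp_rot': array([-1.79899e+02, -1.60000e-02,  2.06680e+01]), 'ft_force': array([-0.136, -0.385,  0.013]), 'ft_torque': array([ 0.012, -0.018,  0.011]), 'grip_force': np.float64(0.0), 'gripper_width': np.float64(0.086)}
```

View pics/top1.png

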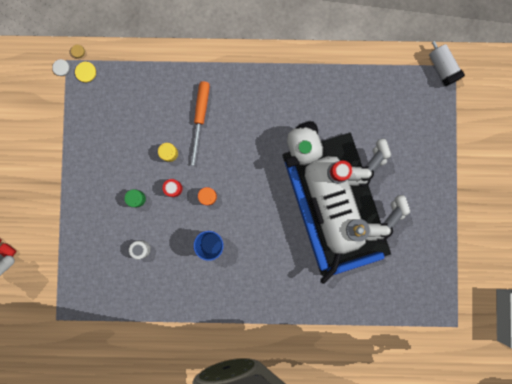

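View pics/side1.png

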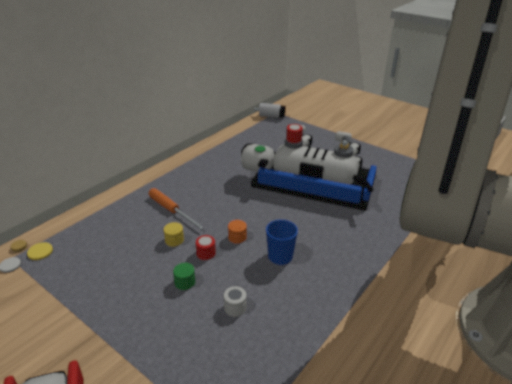

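The top view shows one loose red cover with a white disc at (172,188). Things it could be taken for: 
- fitted red cover on the dog, (342,171)
- orange, (207,197)
- green, (134,198)
- yellow, (167,152)
- white spare, (139,250)
- red gripper parts, (5,250)

The bare stud is at (358,230), at the tail end. The side view agrees, with the loose red cover at (206,247) and the stud at (344,145).

```bash
python3 - <<'E'
from h import *
a=cv2.imread('pics/top1.png');p=manip.camera_params('top')
h=cv2.cvtColor(a,cv2.COLOR_BGR2HSV)
m=(((h[...,0]<5)|(h[...,0]>174))&(h[...,1]>130)&(h[...,2]>80)).astype(np.uint8)
for c in cv2.findContours(m,0,2)[0]:
    if cv2.contourArea(c)>60:
        (u,v),r=cv2.minEnclosingCircle(c);print(u,v,r,onz(p,u,v,.036),onz(p,u,v,.146))
for n,u,v,z in [('stud',358,230,.13),('seat',358,230,.11),('or',207,197,.03),('yel',167,152,.03),('grn',134,198,.03),('spare',139,250,.03),('cup',209,246,.07)]: print(n,onz(p,u,v,z))
c=cv2.resize(a[130:270,110:250],None,fx=4,fy=4);d=cv2.resize(a[130:270,290:430],None,fx=4,fy=4)
cv2.imwrite('pics/crop1.png',cv2.resize(np.hstack([c,d]),(800,400)))
print(onz(p,256,192,0),p['view'],p['fx'],manip.camera_params('wrist')['view'])
E
```

```text
7.300000190734863 249.5 8.09577751159668 [0.43511447 0.57128861 0.036     ] [0.44437877 0.51160797 0.146     ]
171.71788024902344 187.93016052246094 9.776687622070312 [0.58160816 0.19903817 0.036     ] [0.57533894 0.17882928 0.146     ]
340.89239501953125 169.3734130859375 11.013293266296387 [ 0.63020438 -0.18920542  0.036     ] [ 0.61878224 -0.16824671  0.146     ]
stud [ 0.49458395 -0.20739377  0.13      ]
seat [ 0.49399245 -0.21196974  0.11      ]
or [0.56220892 0.11814169 0.03      ]
yel [0.66531337 0.21317283 0.03      ]
grn [0.55735258 0.28670353 0.03      ]
spare [0.43816283 0.27171919 0.03      ]
cup [0.4525679  0.10728713 0.07      ]
[0.57698963 0.0051375  0.        ] [[ 0.01523704 -0.9998778  -0.00349473  0.00424113]
 [-0.99844695 -0.01502773 -0.05364562  0.57938253]
 [ 0.05358655  0.0043067  -0.99855392  1.04380186]
 [ 0.          0.          0.          1.        ]] 452.5235904700185 [[ 0.352544   -0.93579372 -0.00168744 -0.57344953]
 [-0.90179036 -0.3402144   0.26651137 -0.03503996]
 [-0.24997376 -0.09243527 -0.9638303   0.37809004]
 [ 0.          0.          0.          1.        ]]
```

View pics/crop1.png

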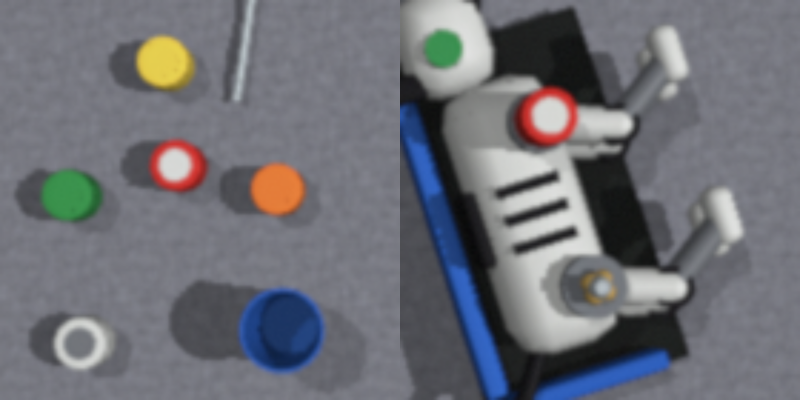

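The crop confirms the choice: the loose red cover with the white disc (crop 178,166) is standing on the bench, and the stud is the grey post with brass balls (crop 598,287). I'll fly over the stud for a close look first.

drive_tool(
  steps=[
    [0.4,0.485,-0.255,0,0,0,-0.218],
    [0.4,0.485,-0.255,0,0,0,-0.218],
    [0.4,0.485,-0.255,0,0,0,-0.218],
    [0.4,0.485,-0.255,0,0,0,-0.218],
    [0.4,0.485,-0.255,0,0,0,-0.218],
  ],
  newtons=25,
)

```text
clock: 0.52
ee_pos: [0.3419, -0.3805, 0.2529]
tcp_rot: [-180.0, -0.0, 56.8]
ft_force: [1.0, -0.2, 1.1]
gripper_width: 0.0595
grip_force: 0.0
```

```bash
cat >> h.py <<'E'
from scipy.spatial.transform import Rotation as Ro
def need(X,yaw):
    s=manip.read_state();R=Ro.from_euler('xyz',s['tcp_rot'],degrees=True);T=Ro.from_euler('xyz',[180,0,yaw],degrees=True)
    print('t',round(s['clock'],2),'pos',np.round(s['ee_pos'],4),'rot',np.round(s['tcp_rot'],2),'w',np.round(s['gripper_width'],4),'g',np.round(s['grip_force'],1),'f',np.round(s['ft_force'],1))
    print('shift',np.round(R.inv().apply(np.array(X)-s['ee_pos'])/.8,4),'turn',np.round((R.inv()*T).as_rotvec()/np.pi,4))
E
python3 -c "
from h import *
need([.494,-.210,.253],60)"
```

```text
t 0.52 pos [ 0.3419 -0.3805  0.2529] rot [-1.7997e+02 -2.0000e-02  5.6790e+01] w 0.0595 g 0.0 f [ 1.  -0.2  1.1]
shift [ 0.2824  0.0423 -0.    ] turn [-0.0002 -0.0001 -0.0179]
```

drive_tool(
  steps=[
    [0.4,0.282,0.042,0,0,0,-0.019],
    [0.4,0.282,0.042,0,0,0,-0.019],
    [0.4,0.282,0.042,0,0,0,-0.019],
    [0.4,0.282,0.042,0,0,0,-0.019],
    [0.4,0.282,0.042,0,0,0,-0.019],
  ],
)

```text
clock: 0.93
ee_pos: [0.4815, -0.2254, 0.2531]
tcp_rot: [-180.0, 0.0, 59.9]
ft_force: [-0.0, -0.4, -1.2]
gripper_width: 0.0598
grip_force: 0.0
```

drive_tool(
  steps=[
    [0.4,0.024,0.004,0,0,0,0],
    [0.4,0.024,0.004,0,0,0,0],
    [0.4,0.024,0.004,0,0,0,0],
  ],
)

```text
clock: 1.18
ee_pos: [0.4934, -0.2112, 0.2528]
tcp_rot: [-179.9, 0.0, 60.1]
ft_force: [0.2, 0.4, 0.1]
gripper_width: 0.0597
grip_force: 0.0
```

```bash
python3 -c "
from h import *
need([.494,-.210,.253],60)
im,p=shot('wrist','w1.png')
print(proj(p,[.494,-.21,.11]),repr(p))
s=manip.read_state();print(proj(p,s['ee_pos']))
"
```

```text
t 1.18 pos [ 0.4934 -0.2112  0.2528] rot [-1.7994e+02  2.0000e-02  6.0070e+01] w 0.0597 g 0.0 f [0.2 0.4 0.1]
shift [ 0.0017 -0.0001 -0.0003] turn [-0.0003  0.0001  0.0004]
(np.float64(261.3909286560609), np.float64(186.20216549536585)) {'fx': 304.06295817213953, 'fy': 304.06295817213953, 'cx': 260.05919205147717, 'cy': 193.7042336687381, 'view': array([[ 0.86637295, -0.49939449, -0.00174508, -0.53148197],
       [-0.48087776, -0.83518186,  0.26688546,  0.02612044],
       [-0.13473859, -0.23038318, -0.96372668,  0.39524156],
       [ 0.        ,  0.        ,  0.        ,  1.        ]])}
(np.float64(262.3018570858694), np.float64(270.32897205175084))
```

View pics/w1.png

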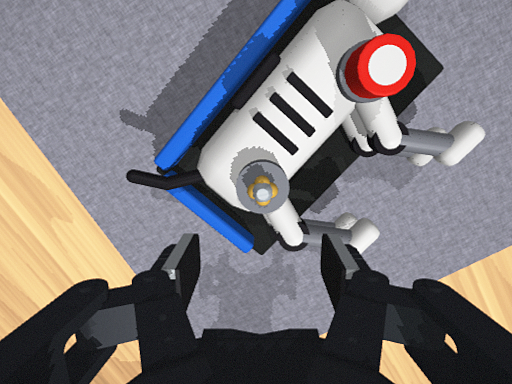

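The wrist view from above the dog shows the seat disc centred near (262,186), ringed brass balls and the tip near (263,194). The fitted cover is at (380,65). I'll measure the stud and compare it with the fitted cover.

```bash
python3 - <<'E'
from h import *
im=cv2.imread('pics/w1.png');p=manip.camera_params('wrist')
g=im[150:225,225:300];h=cv2.cvtColor(g,cv2.COLOR_BGR2HSV)
b=((h[...,1]>90)&(h[...,0]>8)&(h[...,0]<30)).astype(np.uint8)
ys,xs=np.nonzero(b);print('brass',len(xs),xs.min()+225,xs.max()+225,ys.min()+150,ys.max()+150)
(u,v),r=cv2.minEnclosingCircle(np.c_[xs,ys].astype(np.float32));u+=225;v+=150
print('brass c',u,v,r,onz(p,u,v,.118))
gray=cv2.cvtColor(g,cv2.COLOR_BGR2GRAY)
s=((h[...,1]<40)&(h[...,2]>90)&(h[...,2]<175)).astype(np.uint8)
cv2.imwrite('pics/c2.png',cv2.resize(np.hstack([g,cv2.merge([s*255]*3)]),None,fx=5,fy=5,interpolation=cv2.INTER_NEAREST))
H=cv2.cvtColor(im,cv2.COLOR_BGR2HSV)
w=((H[...,1]<40)&(H[...,2]>190)).astype(np.uint8)
red=(((H[...,0]<5)|(H[...,0]>174))&(H[...,1]>130)).astype(np.uint8)
c=max(cv2.findContours(red,0,2)[0],key=cv2.contourArea)
hull=np.zeros_like(red);cv2.fillPoly(hull,[cv2.convexHull(c)],1)
w=w&hull;ys,xs=np.nonzero(w);print('fit disc',len(xs),xs.mean(),ys.mean(),F:=onz(p,xs.mean(),ys.mean(),.146))
S=onz(p,u,v,.118);print('dist',np.hypot(*(F-S)[:2]))
t=cv2.imread('pics/top1.png');q=manip.camera_params('top');T=cv2.cvtColor(t,cv2.COLOR_BGR2HSV)
for (x0,x1,y0,y1,z) in [(165,179,181,195,.036),(334,348,163,178,.146)]:
    m=(T[y0:y1,x0:x1,1]<70)&(T[y0:y1,x0:x1,2]>140);ys,xs=np.nonzero(m);print('top disc',len(xs),onz(q,xs.mean()+x0,ys.mean()+y0,z))
E
```

```text
brass 296 227 277 175 223
brass c 251.5 199.5 27.97330093383789 [ 0.48094544 -0.21524149  0.118     ]
fit disc 1182 386.93654822335026 64.49492385786802 [ 0.6166393  -0.17135527  0.146     ]
dist 0.14261424654880864
top disc 96 [0.58338175 0.20118879 0.036     ]
top disc 119 [ 0.61759208 -0.17052798  0.146     ]
```

View pics/c2.png

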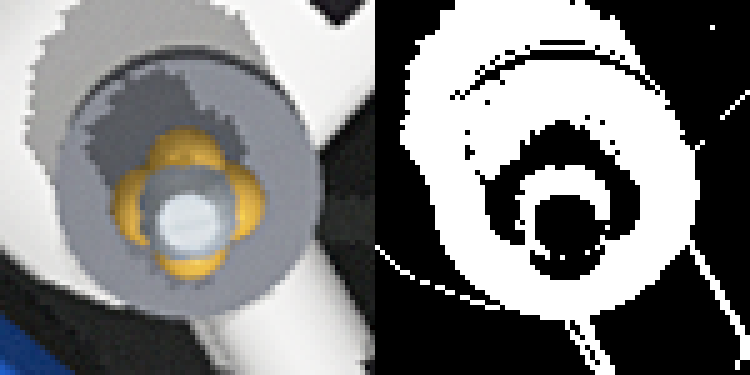

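The close crop shows the seat disc spanning 55–322 by 58–318, the balls spanning 112–265 by 127–278, and the tip at (189,221). In the full image the centres are (262.7,187.6), (262.7,190.5) and (262.8,194.2).

```bash
python3 - <<'E'
from h import *
p=manip.camera_params('wrist')
for u,v,z in [(262.6,187.5,.11),(262.6,190.4,.118),(262.7,194.1,.13)]: print(onz(p,u,v,z))
print(proj(p,[.617,-.171,.146]))
need([.583,.201,.253],60)
need([.583,.201,.130],60)
E
```

```text
[ 0.49378819 -0.21250908  0.11      ]
[ 0.49346679 -0.21296479  0.118     ]
[ 0.49347633 -0.212961    0.13      ]
(np.float64(387.20898939396903), np.float64(63.73549053864912))
t 1.23 pos [ 0.4928 -0.2121  0.2529] rot [-1.7995e+02  3.0000e-02  5.9960e+01] w 0.0601 g 0.0 f [-1.2 -0.   0.3]
shift [ 5.035e-01 -1.609e-01 -3.000e-04] turn [-0.0003  0.0002 -0.0002]
t 1.23 pos [ 0.4928 -0.2121  0.2529] rot [-1.7995e+02  3.0000e-02  5.9960e+01] w 0.0601 g 0.0 f [-1.2 -0.   0.3]
shift [ 0.5036 -0.1608  0.1535] turn [-0.0003  0.0002 -0.0002]
```

drive_tool(
  steps=[
    [0.4,0.504,-0.161,0,0,0,0],
    [0.4,0.504,-0.161,0,0,0,0],
    [0.4,0.504,-0.161,0,0,0,0],
    [0.4,0.504,-0.161,0,0,0,0],
    [0.4,0.504,-0.161,0,0,0,0],
  ],
)

```text
clock: 1.65
ee_pos: [0.5374, -0.0091, 0.2533]
tcp_rot: [180.0, 0.0, 59.7]
ft_force: [1.1, -0.1, 0.2]
gripper_width: 0.0597
grip_force: 0.0
```

```bash
python3 -c "
from h import *
need([.583,.201,.15],60)"
```

```text
t 1.65 pos [ 0.5374 -0.0091  0.2533] rot [1.7999e+02 2.0000e-02 5.9690e+01] w 0.0597 g 0.0 f [ 1.1 -0.1  0.2]
shift [ 0.2555 -0.0833  0.129 ] turn [ 0.0001  0.0001 -0.0017]
```

drive_tool(
  steps=[
    [0.4,0.256,-0.083,0.129,0,0,0],
    [0.4,0.256,-0.083,0.129,0,0,0],
    [0.4,0.256,-0.083,0.129,0,0,0],
    [0.4,0.256,-0.083,0.129,0,0,0],
    [0.4,0.256,-0.083,0.129,0,0,0],
  ],
)

```text
clock: 2.07
ee_pos: [0.5776, 0.1745, 0.1625]
tcp_rot: [180.0, 0.0, 59.7]
ft_force: [0.6, 0.0, 0.8]
gripper_width: 0.0594
grip_force: 0.0
```

drive_tool(
  steps=[
    [0.4,0.02,-0.007,0.01,0,0,0],
    [0.4,0.02,-0.007,0.01,0,0,0],
    [0.4,0.02,-0.007,0.01,0,0,0],
  ],
)

```text
clock: 2.32
ee_pos: [0.58, 0.1905, 0.1542]
tcp_rot: [-179.9, 0.1, 59.9]
ft_force: [0.4, -0.5, 0.5]
gripper_width: 0.0596
grip_force: 0.0
```

```bash
python3 - <<'E'
from h import *
im,p=shot('wrist','w2.png');im=cv2.imread('pics/w2.png');H=cv2.cvtColor(im,cv2.COLOR_BGR2HSV)
red=(((H[...,0]<5)|(H[...,0]>174))&(H[...,1]>130)).astype(np.uint8)
for c in cv2.findContours(red,0,2)[0]:
    if cv2.contourArea(c)<200: continue
    hull=np.zeros_like(red);cv2.fillPoly(hull,[cv2.convexHull(c)],1)
    w=(H[...,1]<60)&(H[...,2]>150)&(hull>0);ys,xs=np.nonzero(w)
    if len(xs): print(cv2.boundingRect(c),len(xs),xs.mean(),ys.mean(),onz(p,(xs.min()+xs.max())/2,(ys.min()+ys.max())/2,.036),onz(p,xs.mean(),ys.mean(),.036))
need([.583,.201,.026],60)
E
```

```text
(232, 151, 51, 55) 790 257.0658227848101 181.9227848101266 [0.58223591 0.20169591 0.036     ] [0.58231396 0.20172446 0.036     ]
t 2.37 pos [0.5804 0.1898 0.1551] rot [-1.7999e+02  7.0000e-02  5.9820e+01] w 0.0597 g 0.0 f [ 0.4 -0.7  0. ]
shift [ 0.0139 -0.0042  0.1614] turn [-0.0001  0.0004 -0.001 ]
```

View pics/w2.png

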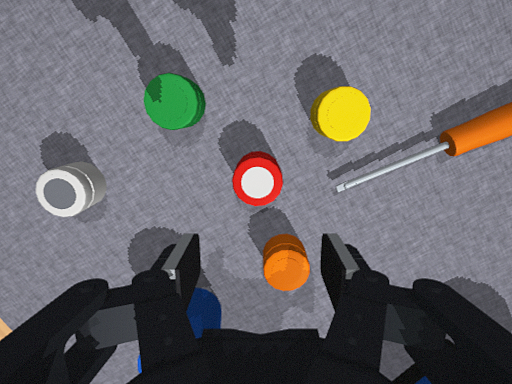

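The wrist view shows the red cover with its white disc at (257,182), clear of its neighbours: green (174,101), yellow (342,113), orange (286,263), driver tip (338,188). Descending with a correction.

drive_tool(
  steps=[
    [0.4,0.014,-0.0055,0,0,0,0],
    [0.4,0.014,-0.0055,0.04,0,0,0],
    [0.4,0.014,-0.0055,0.08,0,0,0],
    [0.4,0.014,-0.0055,0.12,0,0,0],
    [0.4,0.014,-0.0055,0.145,0,0,0],
  ],
)

```text
clock: 2.78
ee_pos: [0.5817, 0.202, 0.0375]
tcp_rot: [-180.0, 0.0, 59.8]
ft_force: [-0.2, 0.2, -0.0]
gripper_width: 0.0598
grip_force: 0.0
```

drive_tool(
  steps=[
    [0.4,0,0,0.008,0,0,0],
    [0.4,0,0,0.0155,0,0,0],
    [0.4,0,0,0.0155,0,0,0],
    [0.4,0,0,0.0155,0,0,0],
  ],
)

```text
clock: 3.12
ee_pos: [0.5835, 0.2032, 0.0284]
tcp_rot: [179.9, -0.1, 59.9]
ft_force: [0.1, 0.2, 0.0]
gripper_width: 0.0598
grip_force: 0.0
```

```bash
python3 -c "
from h import *
need([.582,.2015,.026],60)"
```

```text
t 3.12 pos [0.5835 0.2032 0.0284] rot [ 1.7989e+02 -9.0000e-02  5.9860e+01] w 0.0598 g 0.0 f [0.1 0.2 0. ]
shift [-0.0028 -0.0006  0.003 ] turn [ 0.0006 -0.0005 -0.0008]
```

drive_tool(
  steps=[
    [0.4,-0.002,0,0.0025,0,0,0],
    [0.2,-0.002,0,0.0025,0,0,0],
    [0.05,-0.002,0,0.0025,0,0,0],
    [-0.2,-0.002,0,0.0025,0,0,0],
    [-0.2,-0.002,0,0.0025,0,0,0],
  ],
  newtons=24,
)

```text
clock: 3.53
ee_pos: [0.582, 0.202, 0.0259]
tcp_rot: [179.9, -0.0, 59.9]
ft_force: [-1.3, -1.1, 4.8]
gripper_width: 0.0415
grip_force: 23.9
```

drive_tool(
  steps=[
    [-0.5,0,0,0,0,0,0],
    [-0.5,0,0,0,0,0,0],
    [-0.5,0,0,0,0,0,0],
    [-0.5,0,0,0,0,0,0],
  ],
)

```text
clock: 3.87
ee_pos: [0.582, 0.202, 0.0259]
tcp_rot: [179.9, -0.0, 59.9]
ft_force: [-1.2, -1.2, 5.7]
gripper_width: 0.0413
grip_force: 23.9
```

drive_tool(
  steps=[
    [-0.5,0,0,-0.02,0,0,0],
    [-0.5,0,0,-0.06,0,0,0],
    [-0.5,0,0,-0.1,0,0,0],
    [-0.5,0,0,-0.14,0,0,0],
    [-0.5,0,0,-0.18,0,0,0],
  ],
)

```text
clock: 4.28
ee_pos: [0.581, 0.202, 0.17]
tcp_rot: [-180.0, 0.0, 59.9]
ft_force: [0.4, 0.2, -0.8]
gripper_width: 0.0414
grip_force: 24.4
```

```bash
python3 -c "
from h import *
need([.4935,-.2128,.22],60)"
```

```text
t 4.28 pos [0.581 0.202 0.17 ] rot [-1.7997e+02  3.0000e-02  5.9910e+01] w 0.0414 g 24.4 f [ 0.4  0.2 -0.8]
shift [-0.5034  0.1653 -0.0624] turn [-0.0002  0.0001 -0.0005]
```

drive_tool(
  steps=[
    [-0.5,-0.503,0.165,-0.062,0,0,0],
    [-0.5,-0.503,0.165,-0.062,0,0,0],
    [-0.5,-0.503,0.165,-0.062,0,0,0],
    [-0.5,-0.503,0.165,-0.062,0,0,0],
    [-0.5,-0.503,0.165,-0.062,0,0,0],
  ],
)

```text
clock: 4.7
ee_pos: [0.5378, -0.0018, 0.1933]
tcp_rot: [180.0, -0.0, 60.0]
ft_force: [1.4, -1.1, 0.1]
gripper_width: 0.0412
grip_force: 24.4
```

```bash
python3 -c "
from h import *
need([.4935,-.2128,.22],60)"
```

```text
t 4.7 pos [ 0.5378 -0.0018  0.1933] rot [179.98  -0.    59.96] w 0.0412 g 24.4 f [ 1.4 -1.1  0.1]
shift [-0.2561  0.0841 -0.0333] turn [ 0.0001 -0.     -0.0002]
```

drive_tool(
  steps=[
    [-0.5,-0.256,0.084,-0.033,0,0,0],
    [-0.5,-0.256,0.084,-0.033,0,0,0],
    [-0.5,-0.256,0.084,-0.033,0,0,0],
    [-0.5,-0.256,0.084,-0.033,0,0,0],
    [-0.5,-0.256,0.084,-0.033,0,0,0],
  ],
)

```text
clock: 5.12
ee_pos: [0.495, -0.2045, 0.2187]
tcp_rot: [180.0, -0.0, 59.9]
ft_force: [0.2, -0.6, -0.6]
gripper_width: 0.0413
grip_force: 24.4
```

drive_tool(
  steps=[
    [-0.5,-0.014,0.005,0,0,0,0],
    [-0.5,-0.014,0.005,0,0,0,0],
    [-0.5,-0.014,0.005,0,0,0,0],
    [-0.5,-0.014,0.005,0,0,0,0],
  ],
)

```text
clock: 5.45
ee_pos: [0.4936, -0.2133, 0.218]
tcp_rot: [-179.9, -0.0, 59.9]
ft_force: [0.5, 0.9, 0.1]
gripper_width: 0.0412
grip_force: 24.4
```

```bash
python3 -c "
from h import *
need([.4935,-.2128,.166],60)
im,p=shot('wrist','w3.png');need([.4935,-.2128,.166],60)
s=manip.read_state();e=s['ee_pos'];print(proj(p,[.4935,-.2128,.13]),proj(p,[.4935,-.2128,.11]),'top of cover',proj(p,e+[0,0,.01]))
im,p=shot('side','s3.png');c=cv2.imread('pics/s3.png')[80:220,260:420]
a=cv2.imread('pics/w3.png')[120:360,130:390]
cv2.imwrite('pics/c3.png',np.hstack([cv2.resize(a,(400,370)),cv2.resize(c,(400,370))]))
"
```

```text
t 5.45 pos [ 0.4936 -0.2133  0.218 ] rot [-1.7993e+02 -3.0000e-02  5.9950e+01] w 0.0412 g 24.4 f [0.5 0.9 0.1]
shift [ 0.0005 -0.0003  0.065 ] turn [-0.0004 -0.0002 -0.0003]
t 5.5 pos [ 0.4937 -0.213   0.218 ] rot [-1.7994e+02 -2.0000e-02  6.0000e+01] w 0.0414 g 24.4 f [ 0.7 -0.5 -1.3]
shift [-0.     -0.0003  0.0651] turn [-0.0003 -0.0001 -0.    ]
(np.float64(261.21539229790125), np.float64(206.1762033426932)) (np.float64(261.16855185041794), np.float64(198.36515722722973)) top of cover (np.float64(262.3365019342884), np.float64(279.6314583450092))
```

View pics/c3.png

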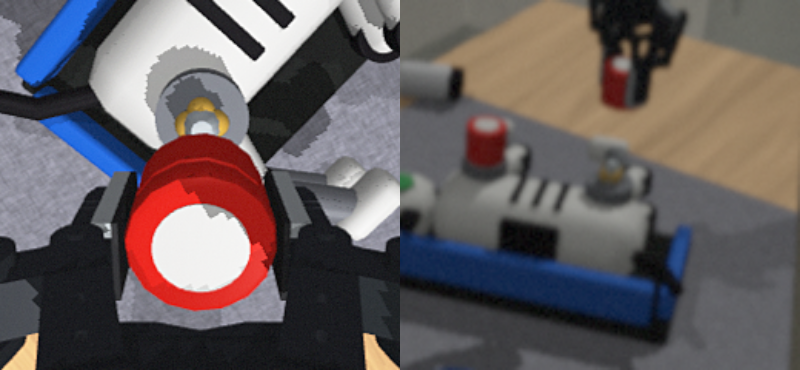

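The crop shows the cover upright in the jaws with its disc at about (261,281) in the full image, and the stud behind it. I'll check the in-hand offset numerically.

```bash
python3 - <<'E'
from h import *
im=cv2.imread('pics/w3.png');p=manip.camera_params('wrist');H=cv2.cvtColor(im,cv2.COLOR_BGR2HSV)
m=((H[...,1]<70)&(H[...,2]>150)).astype(np.uint8);m[:245]=0;m[320:]=0;m[:,:220]=0;m[:,300:]=0
c=max(cv2.findContours(m,0,2)[0],key=cv2.contourArea);(u,v),ax,_=cv2.fitEllipse(cv2.convexHull(c));print(u,v,ax)
X=onz(p,u,v,.218+.010);s=manip.read_state()
R=Ro.from_euler('xyz',s['tcp_rot'],degrees=True);print('offset tool mm',R.inv().apply(X-s['ee_pos'])*1e3)
need([.4935,-.2128,.166],60)
E
```

```text
259.9754333496094 280.45751953125 (56.43492889404297, 63.789573669433594)
offset tool mm [-0.07639423 -1.01790384 -9.88017199]
t 5.55 pos [ 0.4938 -0.2128  0.2181] rot [-1.7995e+02 -2.0000e-02  6.0030e+01] w 0.041 g 24.4 f [ 0.8 -0.3 -0.2]
shift [-0.0002 -0.0003  0.0651] turn [-0.0003 -0.0001  0.0001]
```

drive_tool(
  steps=[
    [-0.5,0,0.0007,0.02,0,0,0],
    [-0.5,0,0.0007,0.045,0,0,0],
    [-0.5,0,0.0007,0.065,0,0,0],
    [-0.5,0,0.0007,0.07,0,0,0],
    [-0.5,0,0.0007,0.07,0,0,0],
  ],
)

```text
clock: 5.97
ee_pos: [0.4936, -0.2129, 0.1611]
tcp_rot: [-179.8, -0.0, 60.0]
ft_force: [1.0, 0.6, -0.4]
gripper_width: 0.041
grip_force: 24.5
```

drive_tool(
  steps=[
    [-0.5,0,0,0.002,0,0,0],
    [-0.5,0,0,0.005,0,0,0],
    [-0.5,0,0,0.0075,0,0,0],
    [-0.5,0,0,0.0075,0,0,0],
  ],
  newtons=27,
)

```text
clock: 6.3
ee_pos: [0.4945, -0.2148, 0.1568]
tcp_rot: [179.9, 0.0, 59.9]
ft_force: [-0.4, 0.4, -0.4]
gripper_width: 0.041
grip_force: 27.3
```

```bash
python3 -c "
from h import *
need([.4942,-.2132,.147],60)"
```

```text
t 6.3 pos [ 0.4945 -0.2148  0.1568] rot [179.95   0.    59.91] w 0.041 g 27.3 f [-0.4  0.4 -0.4]
shift [ 0.0016 -0.0013  0.0122] turn [ 0.0003  0.     -0.0005]
```

drive_tool(
  steps=[
    [-0.5,0,0,0.0025,0,0,0],
    [-0.5,0,0,0.005,0,0,0],
    [-0.5,0,0,0.0075,0,0,0],
    [-0.5,0,0,0.0075,0,0,0],
  ],
)

```text
clock: 6.63
ee_pos: [0.4939, -0.2147, 0.1499]
tcp_rot: [-180.0, 0.0, 59.9]
ft_force: [0.4, -0.2, -1.0]
gripper_width: 0.041
grip_force: 27.3
```

drive_tool(
  steps=[
    [-0.5,0,0,0.0025,0,0,0],
    [-0.5,0,0,0.005,0,0,0],
    [-0.5,0,0,0.005,0,0,0],
    [-0.5,0,0,0.005,0,0,0],
  ],
)

```text
clock: 6.97
ee_pos: [0.4945, -0.2147, 0.1467]
tcp_rot: [180.0, -0.0, 59.9]
ft_force: [-0.3, 2.4, 3.2]
gripper_width: 0.0412
grip_force: 27.6
```

drive_tool(
  steps=[
    [-0.5,0.0012,-0.0007,0,0,0,0],
    [-0.5,0.0012,-0.0007,0.001,0,0,0],
    [-0.5,0.0012,-0.0007,0.0025,0,0,0],
    [-0.5,0.0012,-0.0007,0.0025,0,0,0],
  ],
)

```text
clock: 7.3
ee_pos: [0.4943, -0.2135, 0.1445]
tcp_rot: [180.0, -0.0, 59.9]
ft_force: [0.0, 2.1, 4.1]
gripper_width: 0.0409
grip_force: 27.8
```

drive_tool(
  steps=[
    [-0.5,0,0,0.0015,0,0,0],
    [-0.5,0,0,0.0025,0,0,0],
    [-0.5,0,0,0.0025,0,0,0],
  ],
)

```text
clock: 7.55
ee_pos: [0.4945, -0.2137, 0.143]
tcp_rot: [179.9, -0.0, 59.9]
ft_force: [-0.8, 2.0, 7.5]
gripper_width: 0.0411
grip_force: 27.9
```

drive_tool(
  steps=[
    [-0.5,0.0005,-0.0003,0.0015,0,0,0],
    [-0.5,0.0005,-0.0003,0.0025,0,0,0],
    [-0.5,0.0005,-0.0003,0.0025,0,0,0],
  ],
  newtons=26,
)

```text
clock: 7.8
ee_pos: [0.4947, -0.2134, 0.1414]
tcp_rot: [179.9, -0.0, 59.9]
ft_force: [-0.1, 2.4, 9.3]
gripper_width: 0.041
grip_force: 28.0
```

drive_tool(
  steps=[
    [-0.5,0,0,0.0015,0,0,0],
    [-0.5,0,0,0.0025,0,0,0],
    [-0.5,0,0,0.0025,0,0,0],
  ],
)

```text
clock: 8.05
ee_pos: [0.4944, -0.2131, 0.1389]
tcp_rot: [179.9, -0.0, 59.9]
ft_force: [0.1, 1.4, 3.1]
gripper_width: 0.041
grip_force: 27.7
```

drive_tool(
  steps=[
    [-0.5,0,0,0.0013,0,0,0],
    [-0.5,0,0,0.0025,0,0,0],
    [-0.5,0,0,0.0025,0,0,0],
  ],
)

```text
clock: 8.3
ee_pos: [0.4944, -0.2126, 0.1357]
tcp_rot: [-180.0, -0.1, 59.9]
ft_force: [3.0, 4.6, 0.1]
gripper_width: 0.0409
grip_force: 28.0
```

drive_tool(
  steps=[
    [-0.5,0,0,0.0013,0,0,0],
    [-0.5,0,0,0.0025,0,0,0],
    [-0.5,0,0,0.0025,0,0,0],
  ],
)

```text
clock: 8.55
ee_pos: [0.4944, -0.2126, 0.1344]
tcp_rot: [-180.0, -0.1, 59.9]
ft_force: [1.2, 5.4, 4.2]
gripper_width: 0.0412
grip_force: 28.2
```

drive_tool(
  steps=[
    [-0.5,0.0008,-0.0003,0.001,0,0,0],
    [-0.5,0.0008,-0.0003,0.0025,0,0,0],
    [-0.5,0.0008,-0.0003,0.0025,0,0,0],
  ],
)

```text
clock: 8.8
ee_pos: [0.4944, -0.2126, 0.133]
tcp_rot: [180.0, 0.0, 59.9]
ft_force: [-0.6, 4.3, 7.8]
gripper_width: 0.0411
grip_force: 28.5
```

drive_tool(
  steps=[
    [-0.5,0.0008,-0.0004,0.001,0,0,0],
    [-0.5,0.0008,-0.0004,0.0025,0,0,0],
    [-0.5,0.0008,-0.0004,0.0035,0,0,0],
    [-0.5,0.0008,-0.0004,0.0035,0,0,0],
  ],
  newtons=25,
)

```text
clock: 9.13
ee_pos: [0.4944, -0.2125, 0.1312]
tcp_rot: [179.9, 0.1, 59.9]
ft_force: [-2.0, 2.8, 13.6]
gripper_width: 0.0411
grip_force: 28.8
```

drive_tool(
  steps=[
    [-0.5,0,0,0.001,0,0,0],
    [-0.5,0,0,0.001,0,0,0],
    [-0.5,0,0,0.001,0,0,0],
  ],
)

```text
clock: 9.38
ee_pos: [0.4944, -0.2125, 0.1308]
tcp_rot: [179.9, 0.1, 59.9]
ft_force: [-2.7, 2.4, 15.2]
gripper_width: 0.0409
grip_force: 28.9
```

drive_tool(
  steps=[
    [-0.5,0,0,-0.0012,0,0,0],
    [-0.5,0,0,-0.0016,0,0,0],
    [-0.5,0,0,-0.0016,0,0,0],
    [-0.5,0,0,-0.0016,0,0,0],
  ],
  newtons=24,
)

```text
clock: 9.72
ee_pos: [0.4944, -0.2125, 0.1317]
tcp_rot: [179.9, 0.1, 59.9]
ft_force: [-2.5, 2.5, 11.3]
gripper_width: 0.041
grip_force: 28.8
```

```bash
python3 -c "
from h import *
im,p=shot('wrist','w4.png');shot('side','s4.png')
need([.4942,-.2132,.132],60)
c=cv2.imread('pics/s4.png')[100:200,260:400];a=cv2.imread('pics/w4.png')[120:360,130:390]
cv2.imwrite('pics/c4.png',np.hstack([cv2.resize(a,(400,370)),cv2.resize(c,(400,370))]))"
```

```text
t 9.82 pos [ 0.4944 -0.2125  0.1317] rot [1.799e+02 9.000e-02 5.989e+01] w 0.0412 g 28.8 f [-2.3  2.  12.2]
shift [-0.0009  0.0002 -0.0004] turn [ 0.0006  0.0005 -0.0006]
```

View pics/c4.png

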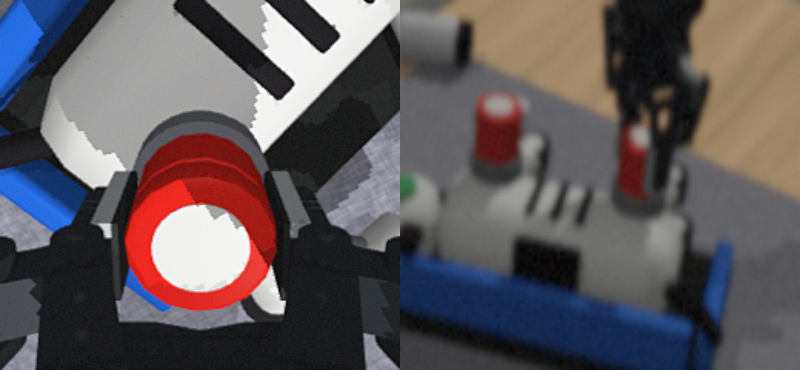

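The cover sits on the grey seat. Its disc is in the same place in the hand, at crop (201,248), so it hasn't slipped. The push is steady at about 12 N, so I'm handing in.

```bash
python3 -c "
from h import *
print(manip.close_job())"
```

```text
the job is handed in; nothing more can be done
None
```

The red hip cover clicked over the catches and sits home on its seat, still gripped at about 29 N and held with a push of about 12 N (peak measured about 15 N); the job is handed in at about 10 s, with no verdict returned.

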